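# Clamp, power and start a board test jig

## Task

Start the test of the circuit board in the jig using only closed fingertips, in this order: push the jig's raised metal clamp arm down until it lies level over the board, then press the raised half of the rocker on the switch box until it has tipped fully over, then press the jig's round start button all the way in and let it come back out. Do not press the square stop button, do not lift the clamp arm, and do not grasp, lift or shift anything: the board, the screw jar, the screwdriver and the heat sink stay where they are. Finish with the robot clear of everything.

Things in the scene. Friction and masses are not known exactly. Their poses are not given: they have to be found in the camera images.
- jig: The test jig: a fixed grey block 150 mm (x) by 170 mm (y) by 25 mm high on a 3 mm mat; origin at the centre of its underside, x to its far edge, y to its left, z up. Clamp and board nest lie on its right (-y) half, two buttons on its left.
- clamp_hinge (a point): Fixed point on the hinge axis of the jig's clamp arm, 60 mm to +x, 40 mm to -y and 48 mm above the jig's origin; axes as the jig's. Two aluminium hinge cheeks either side of the arm's root stand to 57 mm above the jig's underside. The top of the board is 18 mm below this point.
- clamp (a joint): Angle (rad) of the clamp arm: 0 = shut, level (hard stop); starts raised at 0.28 to 0.5. An aluminium bar 75 x 24 x 8 mm from the hinge towards the jig's -x side, free end up, rubber foot below that ends just above the board. The stiff hinge stays where it is left; pushing down 45 mm from the hinge takes 1.5 to 4 N. Shut, its top face is 4 mm above clamp_hinge.
- clamp_top (a point): Point on the middle of the clamp arm's top face, 50 mm from the hinge; it moves with the arm. Its x axis points from the free end to the hinge, z out of the top face.
- start (a joint): Travel (m) of the jig's round start button: 0 = out, 0.006 = fully in. A spring brings it back; about 1.5 N to begin, 5 N fully in.
- start_top (a point): Centre of the top of the round start button (24 mm across, white, in a round black housing 40 mm across), which moves straight down. It stands 10 mm above its housing, 4 mm when fully in, and lies at the jig's left (+y), the farther (+x) of two buttons 70 mm apart. z up, axes as the jig's.
- stop (a joint): Travel (m) of the square stop button: 0 = out, 0.006 = fully in; springs like the start button. To be left alone.
- stop_top (a point): Centre of the top of the square stop button (24 mm square, white, in a square black housing 38 mm wide), on the jig's left (+y), the nearer (-x) of the two buttons. Not to be pressed.
- rocker (a joint): Angle (rad) of the rocker on the switch box: 0 = off as at the start, 0.32 = on (both hard stops). It stays where it is left; pressing 18 mm from its middle takes about 3 N.
- switch_box: Fixed low off-white switch box 100 mm (x) by 160 mm (y) by 45 mm high; origin at the centre of its underside, x to its far side, y to its left, z up. The rocker is on its right (-y) part; two metal posts 14 mm high stand on it 80 mm to +y of the rocker's middle.
- rocker_mid (a point): Fixed point over the rocker's middle, 30 mm to -y and 55 mm above the box's origin; axes as the box's. The grey rocker is 52 mm long (y), 26 mm wide: two flat halves in a shallow V. At the start the -y half is raised, its outer end 8 mm higher; when on, that half is flat, its top level with this point, 7 mm above the black bezel.
- rocker_raised (a point): Point on the top face of the rocker half that is raised at the start, 18 mm from the rocker's middle: where to press, straight down. It moves with the rocker and goes down about 6 mm.
- board_center (a point): Centre of the loose black circuit board (90 by 75 by 5 mm, 80 g) in its nest on the jig, with 2 mm of play. Must stay in the nest.
- jar_mid (a point): Centre (half-way up) of a small screw jar, 32 mm across, 48 mm high, standing loose between jig and switch box. Leave it alone.
- screwdriver: Loose screwdriver about 170 mm long, lying across, beyond the jig and box; origin at the middle of its underside. Leave it alone.
- heatsink_mid (a point): Centre (half-way up) of a small loose finned aluminium heat sink, 36 mm square, 24 mm high, standing beyond the jig and box. Leave it alone.
Not all that is in view belongs to the job. There is more than one size of the jig; the one meant has the size given above.

How it is judged (in metres and radians):
On the way, in this order (a step that is already met when the one before it is completed fails the run):
1. the clamp arm is pushed down level (value of joint clamp below 0.08 rad), for 0.1 s.
2. the rocker is tipped fully over (value of joint rocker above 0.25 rad and value of joint clamp below 0.08 rad), for 0.1 s.
3. the start button is pressed all the way in (all of step 2 and value of joint start above 0.0045 m), for 0.05 s.
At the end, for the whole second after the job is handed in: Clamp arm within 0.08 rad of level, rocker beyond 0.25 rad (of 0.32), start and stop buttons back out (within 1.5 mm), the board within 10 mm and each bystander within 15 mm of where it was at the start (all of step 2 and value of joint each of start, stop below 0.0015 m and distance of board_center from where it was at the start of the episode below 0.01 m and distance of each of jar_mid, screwdriver, heatsink_mid from where it was at the start of the episode below 0.015 m); the robot touches nothing.
It fails at once if the rocker is tipped before the clamp is down (value of joint rocker above 0.2 rad and value of joint clamp above 0.15 rad).
It fails at once if start is pressed before the clamp is down and the rocker is on (value of joint start above 0.003 m and (value of joint clamp above 0.15 rad or value of joint rocker below 0.2 rad)).
It fails at once if the stop button is pressed (value of joint stop above 0.003 m).
It fails at once if the clamp arm is lifted further open (value of joint clamp above 0.62 rad).
It fails at once if the board, jar, screwdriver or heat sink is lifted or shifted (distance of board_center from where it was at the start of the episode above 0.01 m or distance of any of jar_mid, screwdriver, heatsink_mid from where it was at the start of the episode above 0.015 m).
It also fails if it takes over 51 s, if anything falls off the work surface, if the arm or the gripper's body presses on something with over 40 N, if the wrist force passes 120 N, or if a joint passes its speed limit or range.

## Robot

A 6-joint arm with a two-finger parallel gripper is mounted at the origin on the work surface. World frame = base frame: x ahead of the robot, y to its left, z up, the work surface at z = 0. Lengths are in mm, angles in rad, forces in N, time in s.
With the tool pointing down it reaches from about 350 to 775 mm from the base axis. Payload 7.3 kg.
Tool frame: the origin (TCP) lies at the very end of the fingers, on their centre line; the grasp point (between the pads) lies grip_point_offset behind it (grip_point_offset is the distance from the TCP to the grasp point, in mm); x points along the fingers, z is the direction in which the jaws open and shut, and the axes are right-handed (so a half turn about x gives the same grasp; the last joint's range is limited). The gripper opens to 92 mm and grips with 3 to 60 N. Pads are 19 mm wide; open, the fingers measure 130 mm over their backs; the gripper's body (75 mm by 190 mm) begins 47 mm behind the grasp point.
Start: joints at [-1.474, 0.342, 1.524, -0, 1.275, -0.146], TCP at [126.243, -509.615, 226.741] pointing down, gripper open.
Joint ranges: [-2.53, 2.53], [-0.77, 2.02], [0.04, 2.7], [-1, 4.14], [0.28, 2.66], [-3.11, 3.11]. Speed limits (rad/s): [2.57, 2.57, 3.14, 3.14, 3.14, 3.14].

## Interface

Orientations are given as [roll, pitch, yaw] about the fixed x, y, z axes, in that order (R = Rz(yaw) Ry(pitch) Rx(roll)).
In Python, from plant import * gives the robot as it stands.
- The arm moves only by the tool send_rows, never from a script. Its argument "series" is text: rows parted by semicolons, each of 5 numbers parted by spaces: the gripper's target within -1 to 1 (fully open at 1, half-way at 0, shut at -1), then the shift along the tool's x, y, z in units of 30 mm (1.0 is 30 mm), then the turn about the tool's x in units of 5 degrees (1.0 is 5 degrees). A call has 1 to 8 rows; each row is the pose to reach, as a shift and turn from the pose commanded when the call began, along the tool's axes at that moment; what a row does not reach only later rows make up. A row lasts 1/8 s, in which the tool goes at most 62.5 mm and 10.7 degrees, less where a joint would pass 70% of its speed; a pose out of reach is approached as far as the arm can. A call with a gripper value outside its range is refused whole. The fingers move at their own pace and stop on an object; the grip force is fixed at half the most. Time passes only in rows, so rows that repeat a pose let the fingers close. It gives the time, the measured TCP pose, the force and the opening at its end, in the units of the state.
- get_obs(): the state, without advancing time (a new reading comes with each control period).
- capture(name): name is "scene" or "top" or "wrist"; returns a dict with "pixels" (420x560x3 uint8, red, green, blue), "mtx" (3x3 intrinsics, pixels), "R" (3x3) and "t" (3): a world point X has camera coordinates R X + t. Camera axes: x right, y down, z forward; pixel columns grow to the right and rows downward; lengths in mm; the calibration is good to about 2 mm. A picture is of the moment at which its call begins. There is no depth.
- close_job(): hands the job in, once; it reports no verdict.
Trained networks look in a picture, given as the dict that the camera call returned (one of the last four; its "shot" number tells which), for a name from the list of things; names that differ only in an ending like _2 or _b are one class to them, and where a whole thing is asked for, a point or a joint stands for the part that bears it (a point fixed in the world has none). Each returns a list of dicts, best first, with "score" (0 to 1); they miss things now and then, are a little off and sometimes report something else, mostly with a low value. They report only what shows in the picture. A call takes as long as a camera call. They do not tell look-alikes from the thing itself.
- cut_out(picture, thing): "pixels" (420x560 bool, what is visible of it).
- place_of(picture, thing): "point" ([x, y, z] in mm, in world coordinates, good to about 4 mm: a listed point, or the origin of a listed thing).
The state is a dict: "time": time; "joint_positions": joint angles; "dq": joint speeds; "tau": joint torques, N m; "tool_pos": TCP position; "tcp_rot": TCP orientation; "contact_force": force on the tool from outside, world axes, zero at the start; "moment": the same for the moment, N m; "grip_width": finger opening in mm.
Only numpy, scipy, OpenCV 4.12 (cv2) and the standard library are available. Lean on these libraries where they do the work, as an engineer would, in place of code of your own. Each camera call takes 0.05 s, during which the arm holds its last target.

## Working session

There is one attempt and no reset: what is moved stays moved. The work goes in short steps, Python scripts to look and compute and a tool call to move; the robot and the scene stay as the last step left them, time stands still between calls to the robot, and variables do not carry over. Pictures are saved under pics/ and viewed, and the job is handed in when it is done.

Besides the shell and the picture viewer there is one more tool, called as name(argument=value, ...), one argument or row to a line, values as JSON. send_rows: Moves the arm, as the interface text tells. Its arguments: {"type":"object","properties":{"series":{"type":"string"}},"required":["series"]}

```bash
ls; mkdir -p pics
cat > h.py <<'E'
from plant import *
import numpy as np, cv2
def save(p,n): cv2.imwrite('pics/'+n, cv2.cvtColor(p['pixels'],cv2.COLOR_RGB2BGR))
def proj(p,X):
    X=np.atleast_2d(X); c=X@np.array(p['R']).T+np.array(p['t']); q=c@np.array(p['mtx']).T; return q[:,:2]/q[:,2:]
def onplane(p,uv,z):
    R=np.array(p['R']);t=np.array(p['t']);C=-R.T@t
    d=R.T@np.linalg.inv(p['mtx'])@np.array([uv[0],uv[1],1.0]); return C+d*(z-C[2])/d[2]
E
python3 - <<'E'
from h import *
s=get_obs(); print({k:np.round(v,3).tolist() for k,v in s.items()})
for n in ['scene','top']:
    p=capture(n); save(p,n+'0.png')
    for th in ['jig','clamp_hinge','clamp_top','start_top','stop_top','switch_box','rocker_mid','rocker_raised','board_center','jar_mid','screwdriver','heatsink_mid']:
        r=place_of(p,th); print(n,th,[(round(d['score'],2),np.round(d['point']).tolist(),np.round(proj(p,d['point'])[0]).tolist()) for d in r[:3]])
E
```

```text
pics
{'time': 0.0, 'joint_positions': [-1.474, 0.343, 1.525, -0.0, 1.275, -0.146], 'dq': [-0.002, -0.001, -0.002, 0.0, 0.0, -0.0], 'tau': [0.002, -43.124, -24.422, 0.072, 0.056, -0.0], 'tool_pos': [126.182, -509.182, 226.057], 'tcp_rot': [3.031, 1.569, 1.703], 'contact_force': [-0.499, 1.031, 1.185], 'moment': [0.036, 0.005, -0.005], 'grip_width': 91.749}
scene jig [(0.85, [358.0, -584.0, -2.0], [181.0, 162.0]), (0.81, [560.0, -175.0, 3.0], [273.0, 220.0])]
scene clamp_hinge [(0.93, [409.0, -606.0, 41.0], [165.0, 157.0]), (0.61, [631.0, -190.0, 51.0], [259.0, 220.0])]
scene clamp_top [(0.59, [588.0, -208.0, 70.0], [259.0, 203.0]), (0.39, [370.0, -611.0, 35.0], [171.0, 153.0])]
scene start_top [(0.4, [578.0, -118.0, 51.0], [292.0, 214.0]), (0.37, [563.0, -178.0, 1.0], [272.0, 221.0])]
scene stop_top [(0.59, [327.0, -550.0, 40.0], [193.0, 149.0]), (0.54, [509.0, -137.0, 51.0], [292.0, 199.0])]
scene switch_box [(0.62, [550.0, 186.0, 4.0], [407.0, 247.0]), (0.52, [563.0, -213.0, 32.0], [260.0, 209.0])]
scene rocker_mid [(0.44, [597.0, -12.0, 28.0], [329.0, 234.0])]
scene rocker_raised [
[... 857 characters left out ...]
, -554.0, 35.0], [425.0, 292.0]), (0.38, [754.0, 119.0, 12.0], [185.0, 130.0])]
top switch_box [(0.92, [546.0, 191.0, 3.0], [158.0, 203.0])]
top rocker_mid [(0.84, [538.0, 163.0, 62.0], [162.0, 206.0])]
top rocker_raised [(0.75, [533.0, 143.0, 66.0], [169.0, 208.0]), (0.67, [545.0, 188.0, 4.0], [159.0, 204.0])]
top board_center [(0.97, [567.0, -213.0, 32.0], [302.0, 199.0]), (0.63, [539.0, 162.0, 58.0], [163.0, 206.0])]
top jar_mid [(0.72, [754.0, 119.0, 15.0], [185.0, 130.0]), (0.59, [598.0, -11.0, 24.0], [229.0, 186.0])]
top screwdriver [(0.86, [775.0, -69.0, 6.0], [252.0, 125.0]), (0.72, [541.0, 164.0, 60.0], [162.0, 205.0])]
top heatsink_mid [(0.74, [750.0, 117.0, 15.0], [186.0, 131.0])]
```

View pics/top0.png

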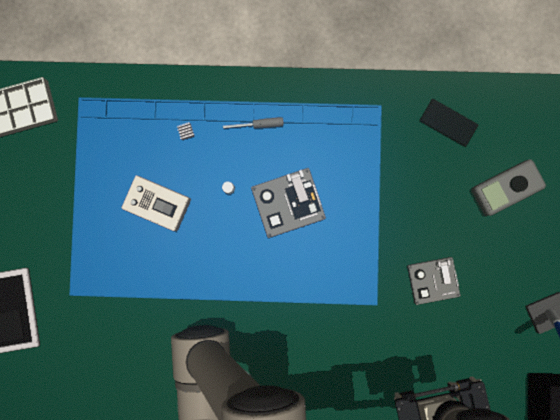

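View pics/scene0.png

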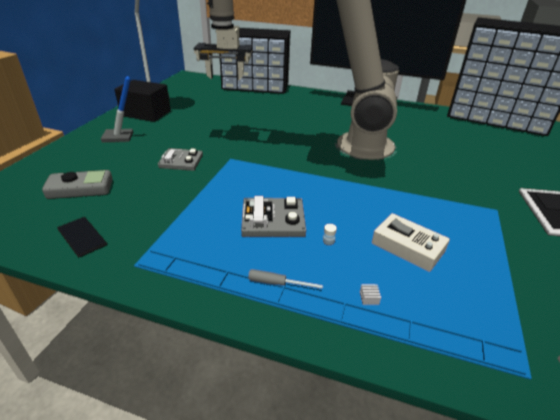

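Run:
```python
import cv2
a=cv2.imread('pics/top0.png')[140:240,120:340]; cv2.imwrite('pics/crop0.png',cv2.resize(a,None,fx=3.6,fy=3.6,interpolation=cv2.INTER_CUBIC))
```

```text
(no output)
```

View pics/crop0.png

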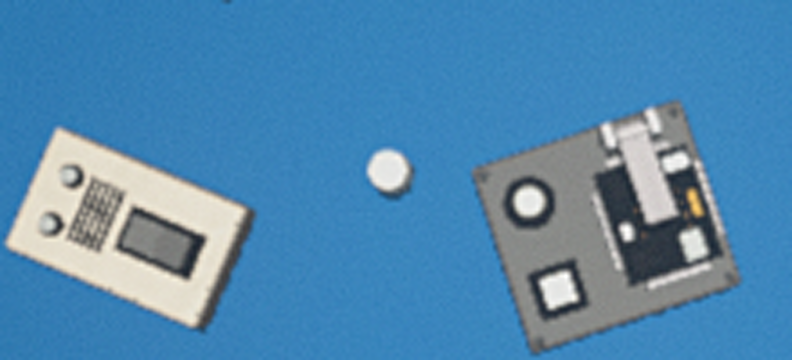

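The two candidates for the jig are the one on the blue mat at top (287,200), about 150×170 mm, and a smaller look-alike on the green at top (432,281). I choose the one on the mat, and the crop shows its clamp, board, and round and square buttons. The meter at (508,187) could pass for the switch box, but the real box is at (158,203). Next I'll fit the poses and plan the approach.

```bash
cat >> h.py <<'E'
from scipy.spatial.transform import Rotation as Ro
def Rt(s): return Ro.from_euler('xyz',s['tcp_rot']).as_matrix()
def units(s,target):
    return Rt(s).T@(np.array(target)-np.array(s['tool_pos']))/30
E
python3 - <<'E'
from h import *
s=get_obs(); R=Rt(s); print(R.round(3)); print('z yaw',np.degrees(np.arctan2(R[1,2],R[0,2])))
from scipy.optimize import least_squares
# jig frame pts incl unknown button (bx,by)
obs=dict(o=[(560,-175),(565,-173)],h=[(631,-190),(629,-192)],st=[(578,-118),(577,-117)],sp=[(509,-137),(511,-142)])
def f(v):
    x,y,a,bx,by=v;c,q=np.cos(a),np.sin(a)
    P=dict(o=(0,0),h=(60,-40),st=(bx,by),sp=(bx-70,by))
    return np.concatenate([[x+c*P[k][0]-q*P[k][1]-o[0],y+q*P[k][0]+c*P[k][1]-o[1]] for k in obs for o in obs[k]])
r=least_squares(f,[562,-173,.33,30,49]); print(r.x,np.degrees(r.x[2]),r.fun.round(1))
# top image box outline / jig outline by cut_out
p=capture('top')
for th in ['jig','switch_box','rocker_mid','start_top','clamp_top','rocker_raised']:
    for d in cut_out(p,th)[:2]:
        m=d['pixels'].astype(np.uint8); rc=cv2.minAreaRect(cv2.findNonZero(m)); print(th,round(d['score'],2),m.sum(),np.round(rc[0],1),np.round(rc[1],1),round(rc[2],1))
print(units(s,[586,-211,170]))
E
```

```text
[[ 0.     0.971  0.24 ]
 [-0.     0.24  -0.971]
 [-1.    -0.     0.   ]]
z yaw -76.08981682485395
[ 5.61404106e+02 -1.73239132e+02  3.28240889e-01  3.27113574e+01
  4.80418515e+01] 18.806817584910615 [ 1.4  1.8 -3.6 -0.2  0.1 -1.8  2.1  0.2 -1.1  0.8 -0.1 -0.2  1.6 -2.8
 -0.4  2.2]
jig 0.79 2346 [287.6 202.6] [53.8 60.8] 72.1
jig 0.73 2209 [155.5 203.5] [60.8 37.3] 23.6
switch_box 0.28 63 [266.  195.5] [7.8 7.8] 45.0
rocker_mid 0.62 2126 [155.2 203.1] [60.8 36.2] 22.0
start_top 0.71 2247 [155.8 203.7] [61.3 37.4] 23.4
clamp_top 0.68 219 [298.4 187.7] [28.1  8.2] 69.0
clamp_top 0.51 133 [444.8 273. ] [21.3  6.5] 77.5
rocker_raised 0.66 167 [162.9 207.2] [17.9  9.4] 26.6
rocker_raised 0.66 738 [302.5 199.5] [32.6 27.8] 70.3
[ 1.89072926 17.26889635 -5.97773849]
```

send_rows(
  series="-1 0 1.7 -0.6 0; -1 0 3.4 -1.2 0; -1 0 5.1 -1.8 0; -1 0 6.8 -2.4 0; -1 0 8.5 -3 0; -1 0 10.2 -3.6 0; -1 0 11.9 -4.2 -0.5; -1 0 13.6 -4.8 -1",
)

```text
time: 2.65
tool_pos: [489.1, -270.6, 226.8]
tcp_rot: [0.243, 1.57, -0.997]
contact_force: [-0.2, -1.1, 0.1]
grip_width: 16.6
```

Run:
```python
from h import *
s=get_obs(); print(s['time'],np.round(s['tool_pos'],1),np.round(s['joint_positions'],2),np.round(s['contact_force'],1),s['grip_width'])
R=Rt(s);print('z yaw',np.degrees(np.arctan2(R[1,2],R[0,2])))
p=capture('wrist'); save(p,'w1.png')
for th in ['jig','clamp_hinge','clamp_top','start_top','stop_top','board_center']:
    print(th,[(round(d['score'],2),np.round(d['point'],1).tolist(),np.round(proj(p,d['point'])[0]).tolist()) for d in place_of(p,th)[:2]])
```

```text
2.65 [ 489.1 -270.6  226.8] [-0.64  0.4   1.43 -0.    1.31  0.6 ] [-0.2 -1.1  0.1] 16.608755532139288
z yaw -71.006076582657
jig [(0.9, [358.6, -581.8, -1.0], [469.0, 345.0]), (0.66, [563.2, -172.6, 2.3], [210.0, 79.0])]
clamp_hinge [(0.85, [408.3, -598.0, 35.5], [517.0, 335.0]), (0.7, [633.6, -192.9, 50.9], [246.0, -0.0])]
clamp_top [(0.71, [590.6, -203.6, 67.7], [241.0, 54.0]), (0.59, [372.6, -608.0, 36.7], [510.0, 362.0])]
start_top [(0.62, [574.6, -114.5, 49.9], [140.0, 39.0]), (0.44, [373.7, -539.9, 34.3], [459.0, 345.0])]
stop_top [(0.69, [512.0, -142.1, 48.4], [155.0, 120.0]), (0.43, [320.9, -552.8, 32.5], [447.0, 380.0])]
board_center [(0.84, [569.9, -213.9, 28.4], [249.0, 85.0])]
```

View pics/w1.png

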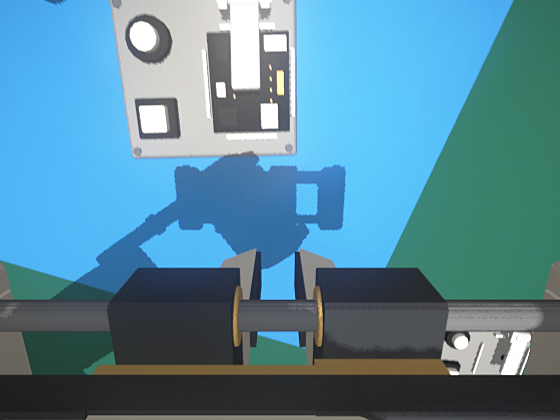

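The wrist view shows the real jig: start button at (143,36), stop button at (154,118), clamp bar from (245,0) to its free end at (245,87), and its near corners at (135,157) and (297,155).

Run:
```python
from h import *
p=capture('wrist')
for n,uv,z in [('start',(143,36),50),('stop',(153,118),50),('cornL',(136,157),28),('cornR',(296,154),28),('clamp free end',(245,87),76),('clamp mid',(245,50),68),('clampshut mid',(245,50),55)]:
    print(n,onplane(p,uv,z).round(1))
s=get_obs(); print(units(s,[587,-208,115]).round(2))
```

```text
start [ 576.1 -119.    50. ]
stop [ 511.3 -142.7   50. ]
cornL [ 464.6 -128.1   28. ]
cornR [ 520.3 -281.5   28. ]
clamp free end [ 564.7 -217.7   76. ]
clamp mid [ 592.5 -208.3   68. ]
clampshut mid [ 593.7 -206.7   55. ]
[ 3.73  3.86 -0.96]
```

send_rows(
  series="-1 0 1.3 -0.35 0; -1 0 2.6 -0.7 0; -1 0 3.87 -0.97 0; -1 1 3.87 -0.97 0; -1 2.2 3.87 -0.97 0; -1 3.2 3.87 -0.97 0; -1 3.7 3.87 -0.97 0; -1 3.7 3.87 -0.97 0",
)

```text
time: 4.05
tool_pos: [587.4, -207.1, 115.2]
tcp_rot: [-2.279, 1.569, 2.762]
contact_force: [0.2, -0.0, 0.4]
grip_width: 0.6
```

Run:
```python
from h import *
s=get_obs(); print(s['time'],np.round(s['tool_pos'],1),np.round(s['contact_force'],1),s['grip_width'])
R=Rt(s);print('z yaw',np.degrees(np.arctan2(R[1,2],R[0,2])))
p=capture('wrist'); save(p,'w2.png')
p=capture('scene'); cv2.imwrite('pics/s2.png',cv2.resize(cv2.cvtColor(p['pixels'],cv2.COLOR_RGB2BGR)[130:270,200:350],None,fx=4,fy=4))
```

```text
4.05 [ 587.4 -207.1  115.2] [ 0.2 -0.   0.4] 0.5589054818150788
z yaw -71.15450971087543
```

View pics/w2.png

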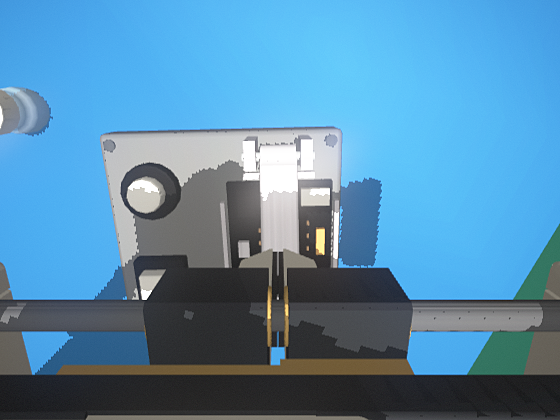

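View pics/s2.png

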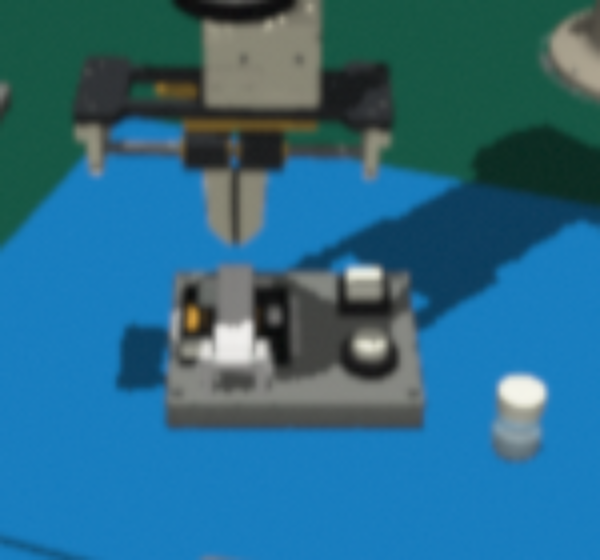

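The wrist and scene views show the closed tips at wrist (278,255) lined up with the clamp bar and about 35 mm above it. Pressing down.

send_rows(
  series="-1 0.6 0 0 0; -1 1 0 0 0; -1 1.2 0 0 0; -1 1.4 0 0 0; -1 1.6 0 0 0; -1 1.8 0 0 0; -1 1.95 0 0 0; -1 2 0 0 0",
)

```text
time: 5.15
tool_pos: [587.9, -206.6, 55.3]
tcp_rot: [-2.244, 1.57, 2.799]
contact_force: [-0.6, 0.4, 2.7]
grip_width: 0.6
```

send_rows(
  series="-1 0.03 0 0 0; -1 0.06 0 0 0; -1 0.06 0 0 0",
)

```text
time: 5.52
tool_pos: [588.0, -206.6, 55.2]
tcp_rot: [0.312, 1.57, -0.928]
contact_force: [-5.0, 1.5, 8.8]
grip_width: 0.3
```

send_rows(
  series="-1 0.03 0 0 0; -1 0.06 0 0 0; -1 0.06 0 0 0",
)

```text
time: 5.9
tool_pos: [588.1, -206.7, 55.0]
tcp_rot: [0.502, 1.569, -0.739]
contact_force: [-7.6, 3.0, 20.1]
grip_width: 0.1
```

The force climbs to 20 N with the tip at z=55, which is the shut height. I'll lift off and check.

send_rows(
  series="-1 -0.5 0 0 0; -1 -1.5 0 0 0; -1 -2.8 0 0 0; -1 -3.6 0 0 0; -1 -3.6 0 0 0",
)

```text
time: 6.52
tool_pos: [589.3, -207.1, 162.4]
tcp_rot: [0.792, 1.566, -0.448]
contact_force: [0.3, -0.2, -0.8]
grip_width: 0.4
```

Run:
```python
from h import *
s=get_obs(); print(s['time'],np.round(s['tool_pos'],1),np.round(s['contact_force'],1),s['grip_width'])
p=capture('wrist'); save(p,'w3.png')
p=capture('scene'); cv2.imwrite('pics/s3.png',cv2.resize(cv2.cvtColor(p['pixels'],cv2.COLOR_RGB2BGR)[130:270,200:350],None,fx=4,fy=4))
for th in ['clamp_top','start_top','switch_box','rocker_mid','rocker_raised','jar_mid']:
    print(th,[(round(d['score'],2),np.round(d['point'],1).tolist()) for d in place_of(p,th)[:2]])
```

```text
6.525 [ 589.3 -207.1  162.4] [ 0.3 -0.2 -0.8] 0.36177922769226795
clamp_top [(0.55, [370.4, -612.9, 36.8]), (0.48, [585.7, -210.2, 52.8])]
start_top [(0.54, [578.8, -116.6, 50.1])]
switch_box [(0.7, [550.1, 185.2, 5.9]), (0.21, [508.1, -136.7, 51.9])]
rocker_mid [(0.58, [540.7, 160.9, 63.3]), (0.58, [752.7, 121.2, 12.5])]
rocker_raised [(0.45, [529.3, 144.3, 63.2])]
jar_mid [(0.73, [560.7, -177.4, -0.2]), (0.65, [600.3, -11.8, 27.3])]
```

View pics/s3.png

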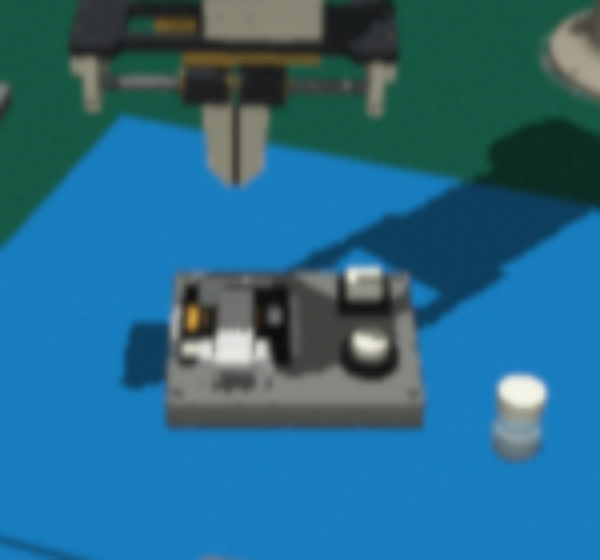

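View pics/w3.png

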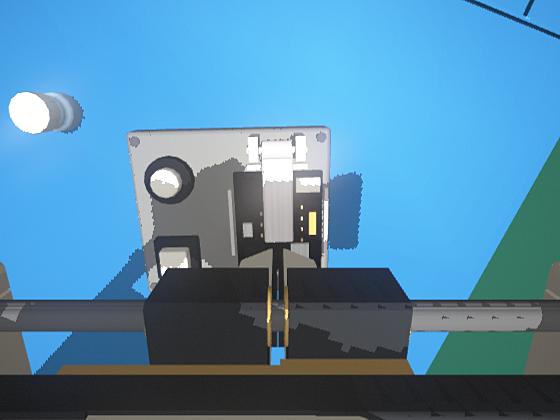

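The clamp now lies level over the board: the bar at wrist (278,190) is flat and the scene crop agrees. Next I move to view the rocker.

send_rows(
  series="-1 -0.4 -0.05 -1.1 -1.2; -1 -0.8 -0.1 -2.3 -2.5; -1 -0.9 -0.2 -3.6 -4; -1 -0.9 -0.3 -5 -5.5; -1 -0.9 -0.4 -6.4 -7; -1 -0.9 -0.46 -7.6 -8.5; -1 -0.9 -0.46 -8.5 -9.5; -1 -0.9 -0.46 -8.9 -9.8",
)

```text
time: 7.92
tool_pos: [488.0, 42.6, 187.0]
tcp_rot: [-2.611, 1.571, -2.994]
contact_force: [-0.4, -0.3, 0.0]
grip_width: 0.2
```

send_rows(
  series="-1 0 0 0 0",
)

```text
time: 8.05
tool_pos: [488.5, 41.7, 187.1]
tcp_rot: [-0.89, 1.571, -1.275]
contact_force: [0.4, -0.5, -0.3]
grip_width: 0.2
```

Run:
```python
from h import *
s=get_obs(); print(s['time'],np.round(s['tool_pos'],1),np.round(s['contact_force'],1),np.round(s['joint_positions'],2))
R=Rt(s);print('z yaw',np.degrees(np.arctan2(R[1,2],R[0,2])))
p=capture('wrist'); save(p,'w4.png')
for th in ['switch_box','rocker_mid','rocker_raised']:
    print(th,[(round(d['score'],2),np.round(d['point'],1).tolist(),np.round(proj(p,d['point'])[0]).tolist()) for d in place_of(p,th)[:2]])
```

```text
8.05 [488.5  41.7 187.1] [ 0.4 -0.5 -0.3] [-0.07  0.32  1.68 -0.    1.15  0.31]
z yaw -22.09664376833458
switch_box [(0.8, [547.4, 188.2, 3.5], [276.0, 7.0])]
rocker_mid [(0.67, [539.4, 162.6, 62.1], [279.0, 28.0])]
rocker_raised [(0.98, [534.1, 148.8, 67.0], [280.0, 49.0])]
```

View pics/w4.png

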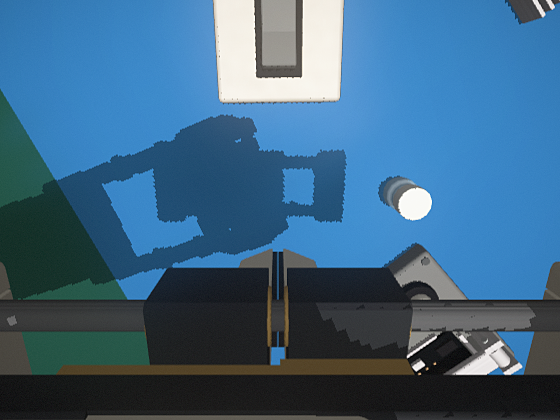

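The rocker shows at wrist columns 261–302, with its raised half's outer end at about row 66, the crease near row 24 and the bezel edge at row 77. Checking these in pixels.

Run:
```python
from h import *
p=capture('wrist')
a=cv2.cvtColor(p['pixels'],cv2.COLOR_RGB2BGR)[0:110,200:360]; cv2.imwrite('pics/c4.png',cv2.resize(a,None,fx=5,fy=5,interpolation=cv2.INTER_CUBIC))
for n,uv,z in [('end',(281,66),66),('crease',(279.5,24),58),('bezel',(279,77),51),('boxedge',(280,102),48),('cornL',(219,99),48),('cornR',(340,101),48)]:
    print(n,onplane(p,uv,z).round(1))
```

```text
end [531.3 136.6  66. ]
crease [541.4 164.4  58. ]
bezel [527.5 130.9  51. ]
boxedge [521.2 113.1  48. ]
cornL [476.3 133.9  48. ]
cornR [566.6  95.5  48. ]
```

View pics/c4.png

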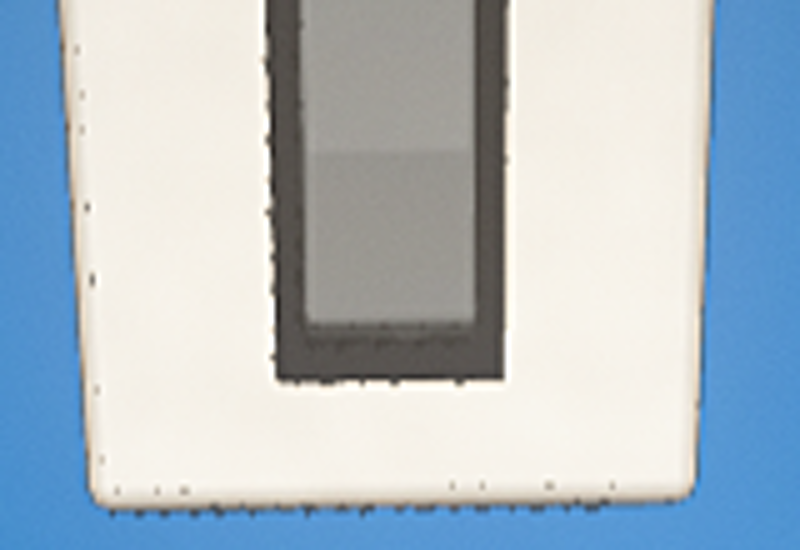

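send_rows(
  series="-1 0 1.2 0.02 0; -1 0 2.4 0.04 0; -1 0 3.3 0.07 0; -1 0.5 3.71 0.07 0; -1 1.5 3.71 0.07 0; -1 2.6 3.71 0.07 0; -1 3.2 3.71 0.07 0; -1 3.2 3.71 0.07 0",
)

```text
time: 9.3
tool_pos: [530.8, 142.9, 88.9]
tcp_rot: [-2.569, 1.566, -2.955]
contact_force: [0.1, 0.7, 0.5]
grip_width: 0.4
```

Run:
```python
from h import *
s=get_obs(); print(s['time'],np.round(s['tool_pos'],1),np.round(s['contact_force'],1))
p=capture('wrist'); save(p,'w5.png')
p=capture('scene'); cv2.imwrite('pics/s5.png',cv2.resize(cv2.cvtColor(p['pixels'],cv2.COLOR_RGB2BGR)[130:280,320:470],None,fx=4,fy=4))
```

```text
9.3 [530.8 142.9  88.9] [0.1 0.7 0.5]
```

View pics/w5.png

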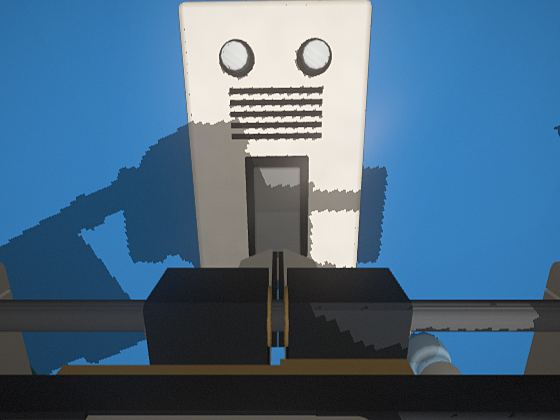

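View pics/s5.png

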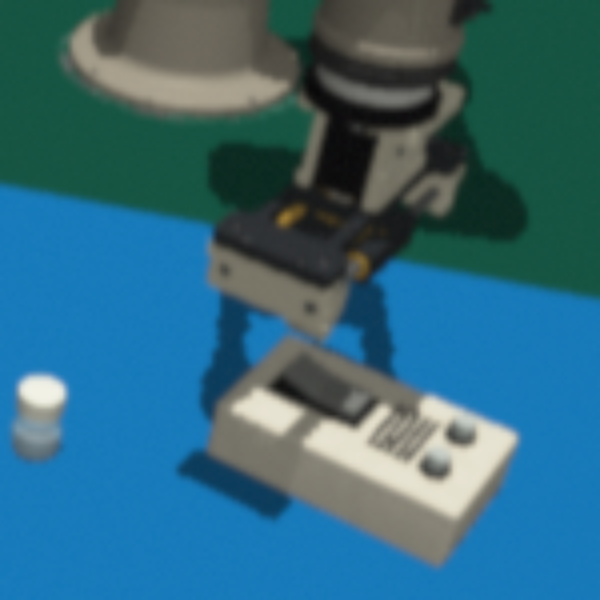

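The tips are centred on the rocker (column 277) over its near half and about 25 mm up. Pressing down.

send_rows(
  series="-1 0.3 0.03 0 0; -1 0.6 0.03 0 0; -1 0.75 0.03 0 0; -1 0.85 0.03 0 0; -1 0.95 0.03 0 0; -1 1.0 0.03 0 0; -1 1.03 0.03 0 0; -1 1.03 0.03 0 0",
)

```text
time: 10.4
tool_pos: [532.8, 144.7, 60.2]
tcp_rot: [0.423, 1.57, 0.037]
contact_force: [0.8, -0.8, 1.8]
grip_width: 0.2
```

send_rows(
  series="-1 0.04 0 0 0; -1 0.08 0 0 0; -1 0.08 0 0 0",
)

```text
time: 10.78
tool_pos: [532.8, 144.6, 58.2]
tcp_rot: [0.177, 1.57, -0.208]
contact_force: [-2.3, -2.8, 5.6]
grip_width: 0.7
```

send_rows(
  series="-1 0.03 0 0 0; -1 0.06 0 0 0; -1 0.06 0 0 0",
)

```text
time: 11.15
tool_pos: [532.8, 144.6, 58.1]
tcp_rot: [0.297, 1.569, -0.088]
contact_force: [-6.4, -3.3, 19.3]
grip_width: 0.5
```

send_rows(
  series="-1 0.03 0 0 0; -1 0.06 0 0 0; -1 0.06 0 0 0",
)

```text
time: 11.52
tool_pos: [532.9, 144.7, 57.9]
tcp_rot: [0.341, 1.568, -0.044]
contact_force: [-10.7, -4.5, 33.6]
grip_width: 0.5
```

Hard stop reached at z=58, the expected "on" level. Lifting and checking.

send_rows(
  series="-1 -0.5 0 0 0; -1 -1.5 0 0 0; -1 -2.8 -0.8 0 0; -1 -3.8 -2 0 0; -1 -4.2 -3.3 0 0; -1 -4.2 -3.7 0 0; -1 -4.2 -3.7 0 0",
)

```text
time: 12.4
tool_pos: [490.7, 41.8, 179.7]
tcp_rot: [2.72, 1.57, 2.333]
contact_force: [1.1, 0.2, 0.4]
grip_width: 0.2
```

Run:
```python
from h import *
s=get_obs(); print(s['time'],np.round(s['tool_pos'],1),np.round(s['contact_force'],1))
p=capture('wrist'); 
a=cv2.cvtColor(p['pixels'],cv2.COLOR_RGB2BGR)[0:110,200:360]; cv2.imwrite('pics/c6.png',cv2.resize(a,None,fx=5,fy=5,interpolation=cv2.INTER_CUBIC))
p=capture('scene'); cv2.imwrite('pics/s6.png',cv2.resize(cv2.cvtColor(p['pixels'],cv2.COLOR_RGB2BGR)[130:280,320:470],None,fx=4,fy=4))
```

```text
12.4 [490.7  41.8 179.7] [1.1 0.2 0.4]
```

View pics/c6.png

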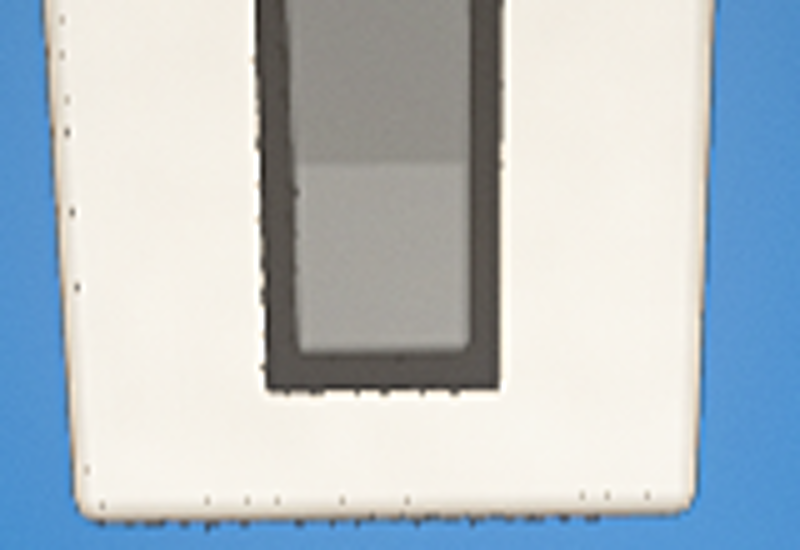

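View pics/s6.png

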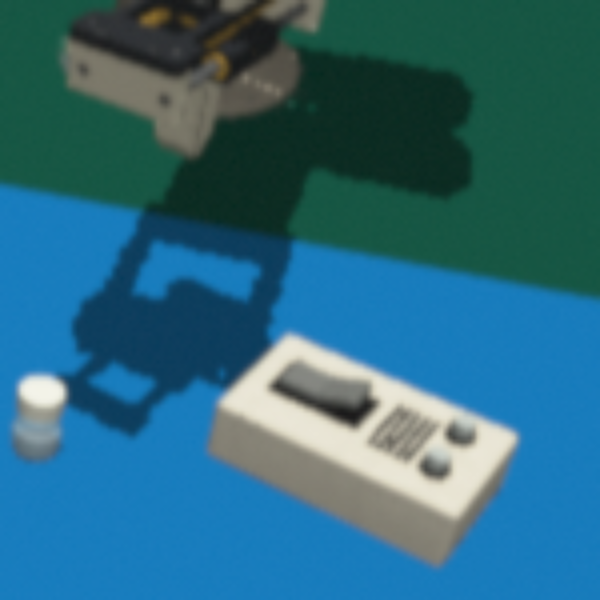

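The rocker has tipped: the shading is reversed, the near half is flat down to its end and the far half is raised. Now to the start button.

send_rows(
  series="-1 0 -0.7 0.3 1.2; -1 0 -1.5 0.6 2.5; -1 0 -2.4 1 4; -1 0 -3.3 1.4 5.5; -1 0 -4.2 1.8 7; -1 0 -5 2.2 8.5; -1 0 -5.5 2.4 9.5; -1 0 -5.72 2.48 9.8",
)

```text
time: 13.5
tool_pos: [495.7, -145.0, 179.4]
tcp_rot: [-2.495, 1.57, 2.547]
contact_force: [0.7, -0.0, -0.3]
grip_width: 0.3
```

send_rows(
  series="-1 0 0 0 0",
)

```text
time: 13.62
tool_pos: [495.5, -144.6, 179.7]
tcp_rot: [-2.579, 1.57, 2.465]
contact_force: [-0.1, 0.0, -0.8]
grip_width: 0.9
```

Run:
```python
from h import *
s=get_obs(); print(s['time'],np.round(s['tool_pos'],1),np.round(s['contact_force'],1))
R=Rt(s);print('z yaw',np.degrees(np.arctan2(R[1,2],R[0,2])))
p=capture('wrist'); save(p,'w7.png')
for th in ['start_top','stop_top','clamp_top','board_center']:
    print(th,[(round(d['score'],2),np.round(d['point'],1).tolist(),np.round(proj(p,d['point'])[0]).tolist()) for d in place_of(p,th)[:2]])
```

```text
13.625 [ 495.5 -144.6  179.7] [-0.1  0.  -0.8]
z yaw -71.0035115352215
start_top [(0.56, [574.1, -114.8, 50.5], [274.0, 96.0]), (0.3, [560.4, -172.7, 2.0], [328.0, 132.0])]
stop_top [(0.69, [513.0, -139.4, 51.4], [278.0, 179.0])]
clamp_top [(0.87, [585.6, -205.4, 53.6], [387.0, 121.0])]
board_center []
```

View pics/w7.png

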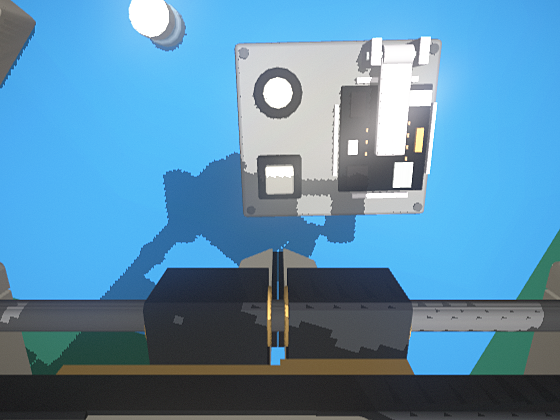

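The start button is at (277,93), the stop button at (279,180), and the clamp is still shut.

Run:
```python
from h import *
p=capture('wrist'); s=get_obs()
q=onplane(p,(277.5,93),50); print(q.round(1)); print(onplane(p,(279.5,180),50).round(1))
print(units(s,[q[0],q[1],80]).round(2))
```

```text
[ 577.1 -116.6   50. ]
[ 512.  -140.9   50. ]
[3.34 2.88 0.01]
```

send_rows(
  series="-1 0 1 0 0; -1 0 2 0 0; -1 0 2.7 0.01 0; -1 0.5 2.88 0.01 0; -1 1.5 2.88 0.01 0; -1 2.7 2.88 0.01 0; -1 3.5 2.88 0.01 0; -1 3.9 2.88 0.01 0",
)

```text
time: 14.92
tool_pos: [575.4, -117.2, 61.1]
tcp_rot: [-2.171, 1.567, 2.872]
contact_force: [0.6, 0.4, 0.0]
grip_width: 0.3
```

send_rows(
  series="-1 0 0 0 0",
)

```text
time: 15.05
tool_pos: [576.3, -117.4, 62.4]
tcp_rot: [-2.157, 1.569, 2.885]
contact_force: [0.3, 0.3, 0.3]
grip_width: 0.2
```

send_rows(
  series="-1 0.15 0.03 0 0; -1 0.3 0.03 0 0; -1 0.4 0.03 0 0; -1 0.45 0.03 0 0; -1 0.5 0.03 0 0; -1 0.55 0.03 0 0; -1 0.6 0.03 0 0; -1 0.6 0.03 0 0",
)

```text
time: 16.05
tool_pos: [578.0, -117.1, 45.3]
tcp_rot: [0.039, 1.571, -1.201]
contact_force: [-0.8, 1.5, 4.1]
grip_width: 0.4
```

send_rows(
  series="-1 0.04 0 0 0; -1 0.08 0 0 0; -1 0.08 0 0 0",
)

```text
time: 16.42
tool_pos: [578.0, -117.2, 44.1]
tcp_rot: [0.702, 1.57, -0.539]
contact_force: [-5.0, 1.6, 13.7]
grip_width: 0.3
```

send_rows(
  series="-1 0.04 0 0 0; -1 0.04 0 0 0; -1 -0.3 0 0 0; -1 -1 0 0 0; -1 -2.2 0 0 0; -1 -3.6 0 0 0; -1 -4.5 0 0 0; -1 -4.5 0 0 0",
)

```text
time: 17.42
tool_pos: [579.3, -117.6, 179.7]
tcp_rot: [0.896, 1.566, -0.345]
contact_force: [-0.0, -0.2, -0.1]
grip_width: 0.4
```

send_rows(
  series="-1 0 -1.3 0 0; -1 0 -2.4 0 0; -1 0 -2.9 0 0; -1 0 -2.9 0 0",
)

```text
time: 17.92
tool_pos: [495.4, -145.5, 177.3]
tcp_rot: [-2.498, 1.57, 2.543]
contact_force: [0.5, 0.4, 0.0]
grip_width: 0.7
```

Run:
```python
from h import *
s=get_obs(); print(s['time'],np.round(s['tool_pos'],1),np.round(s['contact_force'],1))
p=capture('wrist'); save(p,'w8.png'); q=capture('scene')
cv2.imwrite('pics/s8.png',cv2.resize(cv2.cvtColor(q['pixels'],cv2.COLOR_RGB2BGR)[150:310,230:460],None,fx=3.4,fy=3.4,interpolation=cv2.INTER_CUBIC))
for th in ['jar_mid','screwdriver','heatsink_mid','board_center','start_top']:
    print(th,[(round(d['score'],2),np.round(d['point'],1).tolist()) for d in place_of(q,th)[:2]])
```

```text
17.925 [ 495.4 -145.5  177.3] [0.5 0.4 0. ]
jar_mid [(0.68, [597.5, -10.1, 28.8]), (0.57, [781.9, -67.1, 0.3])]
screwdriver [(0.96, [782.5, -67.2, -0.2])]
heatsink_mid [(0.77, [753.9, 119.0, 11.4])]
board_center [(0.67, [564.3, -216.9, 30.9]), (0.38, [558.8, -176.2, 3.4])]
start_top [(0.38, [576.4, -119.0, 52.0])]
```

View pics/w8.png

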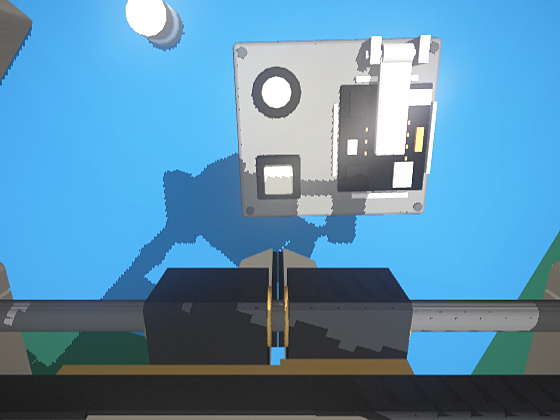

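View pics/s8.png

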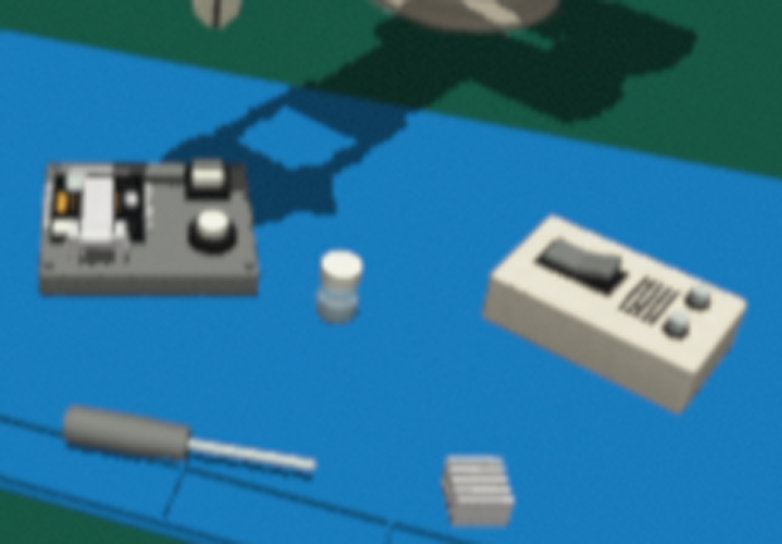

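The start button is back out (wrist (277,92)), the stop button is up, the clamp is shut, the rocker is on, the bystanders haven't moved and the robot is clear. Handing in.

```bash
python3 -c "
from h import *
print(close_job())"
```

```text
the job is handed in; nothing more can be done
None
```

I did the three steps in order with closed fingertips and handed the job in at about 18 s of the 51 s allowed. No verdict was reported.

| Step | Where the tip stopped (expected) | Force there | Check after |
|---|---|---|---|
| Clamp arm pushed down level | z = 55 mm (55) | 20 N | Lies level in wrist and scene views |
| Raised half of rocker pressed over | z = 58 mm (58) | 34 N | Near half flat, far half raised |
| Start button pressed in and released | z = 44 mm (44) | 14 N | Back out |

I took the jig on the mat and ignored the smaller look-alike off the mat.

In the last pictures the stop button is untouched, and the board, jar, screwdriver and heat sink are within about 5 mm of their first readings, which is the detectors' own error. The tool stood clear at z = 177 mm with about 0.6 N measured, which is sensor noise.

No check failed. The detectors did mix things up at low scores, for example reporting the look-alike jig or taking the jar for the heat sink, so I checked each choice against the pictures. I could not read the joint values, so clamp, rocker and button positions are judged from stop heights, forces and images.

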